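# Lock the levelling foot in the bench clamp

### The arm

A 7-joint arm with a two-finger parallel gripper is mounted at the origin on the work surface. World frame = base frame: x ahead of the robot, y to its left, z up, the work surface at z = 0. Lengths are in mm, angles in rad, forces in N, time in s.
With the tool pointing down it reaches from about 425 to 875 mm from the base axis. Payload 8.4 kg.
Tool frame: the origin (TCP) lies midway between the tips of the shut fingers; the grasp point (between the pads) lies 19 mm behind it; x points along the fingers, z is the direction in which the jaws open and shut, and the axes are right-handed (so a half turn about x gives the same grasp; the last joint's range is limited). The gripper opens to 87 mm and grips with 3 to 60 N. Pads are 19 mm wide; open, the fingers measure 117 mm over their backs; the gripper's body (75 mm by 190 mm) begins 51 mm behind the grasp point.
Start: joints at [-1.232, 0.333, 0.04, 1.465, -0.013, 1.343, -0.059], TCP at [275.563, 588.667, 222.546] pointing down, gripper open.
Joint ranges: [-2.58, 2.58], [-0.38, 2.09], [-1.3, 1.39], [0.25, 2.4], [-1.5, 4.64], [0.08, 2.09], [-2.65, 2.65]. Speed limits (rad/s): [2.22, 2.22, 2.79, 2.79, 3.14, 3.14, 3.14].

### API

Orientations are given as a rotation vector (axis times angle).
In Python, from workcell import sensors, snapshot, camera_model, manip gives the robot as it stands. The module is installed in compiled form; this text tells all that it offers.
- The arm moves only by the tool apply_moves, never from a script. Its argument "moves" is a list of rows, each a list of 7 numbers: the shift along the world's x, y, z in m, then the turn, a rotation vector about the world's x, y, z in degrees, then the gripper's target within -1 to 1 (fully open at 1, half-way at 0, shut at -1). A call has 1 to 5 rows; each row is the pose to reach, as a shift and turn from the pose commanded when the call began; what a row does not reach only later rows make up. A row lasts 1/12 s, in which the tool goes at most 41.7 mm and 7.16 degrees, less where a joint would pass 70% of its speed; a pose out of reach is approached as far as the arm can. A call with a gripper value outside its range is refused whole. The fingers move at their own pace and stop on an object; "force" is the grip in N (left out, the last holds). Time passes only in rows, so rows that repeat a pose let the fingers close. It gives the time, the measured TCP pose, the force and the opening at its end, in the units of the state.
- sensors.sense(): the state, without advancing time (a new reading comes with each control period).
- snapshot(name): name is "scene" or "side" or "wrist"; returns the picture (480x640x3 uint8, blue, green, red); there is no depth.
- camera_model(name): a dict with "fx", "fy", "cx", "cy" (pixels), "R" (3x3) and "t" (3): a world point X has camera coordinates R X + t. Camera axes: x right, y down, z forward; pixel columns grow to the right and rows downward; lengths in mm; the calibration is good to about 2 mm. A picture is of the moment at which its call begins: read the wrist's pose just before it. camera_model takes no time and is no camera call; for the wrist camera it gives the pose at the moment of the call.
- manip.job_done(): hands the job in, once; it reports no verdict.
The state is a dict: "time": time; "qpos": joint angles; "qvel": joint speeds; "joint_torque": joint torques, N m; "position": TCP position; "eef_rot": TCP orientation; "ft_force": force on the tool from outside, world axes, zero at the start; "torque": the same for the moment, N m; "width": finger opening in mm.
Only numpy, scipy, OpenCV 4.12 (cv2) and the standard library are available. Lean on these libraries where they do the work, as an engineer would, in place of code of your own. Each camera call takes 0.05 s, during which the arm holds its last target.

### The job

Stand the taller of the two levelling feet upright in the middle of the round pad between the open jaws of the bench clamp and let go of it. Then squeeze the clamp's two handles together until the resistance peaks and gives and they lock shut on the foot, and let go, leaving the foot standing clamped. Leave the shorter foot where it stands.

Things in the scene. Friction and masses are not known exactly. Their poses are not given: they have to be found in the camera images.
- tall_foot: The taller levelling foot, plain steel, 0.18 kg: a round disc foot 36 mm in diameter and 14 mm thick (coned to 18 mm high), with an upright threaded stud 14 mm in diameter rising from it; 95 mm tall in all. It stands loose on the table on its disc. Origin: centre of its underside; z along the stud.
- short_foot: The shorter levelling foot, same disc and stud diameter, only 55 mm tall in all. Stands loose on the table. Origin: centre of its underside. (A steel hex bolt, 70 mm tall, stands on its head nearby.) The two feet and the bolt swap places; they stand about 80 mm or more apart.
- clamp: Bench clamp fixed to the table, like a nutcracker lying flat. Origin: table height, under the middle of its round pad (60 mm across, top 10 mm above the table); x points from pad to upright pivot 130 mm away; both handles run from pivot past pad to -x. Open jaw faces: 54 mm apart, 13 to 29 mm above table. Rubber grips: x -62 to -147 mm, 20 to 40 mm above table, nothing beneath.
- handle_left (a joint): Turn of the clamp's +y handle, rad; the other mirrors it. 0 open, about 0.072 locked on a foot, 0.082 shut on nothing. Squeeze both grips at clamp x = -105 mm, y = 0: there 65 mm over their outer faces open, 31 mm shut. Takes up to 9 N on each grip, peaking about 0.024 rad; past 0.056 they snap shut by themselves and stay.
Mind the look-alikes: they are no part of the job. What is shaped like the tall_foot but pink or turquoise is not meant.

How it is judged:
By the outcome, as a careful person would: the job done as asked, in the order asked, and still so for the second after the job is handed in, with the robot touching nothing.
It also fails if it takes over 51 s, if anything falls off the work surface, if the arm or the gripper's body presses on something with over 40 N, if the wrist force passes 120 N, or if a joint passes its speed limit or range.

## Working session

There is one attempt and no reset: what is moved stays moved. The work goes in short steps, Python scripts to look and compute and a tool call to move; the robot and the scene stay as the last step left them, time stands still between calls to the robot, and variables do not carry over. Pictures are saved under pics/ and viewed, and the job is handed in when it is done.

Besides the shell and the picture viewer there is one more tool, called as a command line: name --pt "numbers of a row" for each row, then --argument value for the rest. apply_moves: Moves the arm, as the interface text tells. Its arguments: {"type":"object","properties":{"moves":{"type":"array","items":{"type":"array","items":{"type":"number"}}},"force":{"type":"number"}},"required":["moves"]}

```bash
mkdir -p pics; python3 - <<'E'
from workcell import sensors, snapshot, camera_model
import cv2
for n in ["scene","side","wrist"]:
    m=camera_model(n); im=snapshot(n); cv2.imwrite(f"pics/{n}0.png",im)
    print(n,{k:(v.round(3).tolist() if hasattr(v,'round') and not isinstance(v,float) else v) for k,v in m.items()})
s=sensors.sense(); print(s)
E
```

```text
scene {'fx': 493.01360355698864, 'fy': 493.01360355698864, 'cx': 318.6113004495888, 'cy': 233.41290864146075, 'R': [[-0.73, 0.684, -0.004], [0.432, 0.457, -0.777], [-0.53, -0.569, -0.629]], 't': [460.467, -192.354, 1109.192]}
side {'fx': 600.2301671079895, 'fy': 600.2301671079895, 'cx': 319.5158742126521, 'cy': 237.28646311858896, 'R': [[0.929, -0.371, -0.015], [-0.286, -0.69, -0.665], [0.236, 0.622, -0.747]], 't': [-540.894, 150.359, 915.504]}
wrist {'fx': 395.57170139822273, 'fy': 395.57170139822273, 'cx': 321.41421322325704, 'cy': 245.04768970570174, 'R': [[0.425, 0.905, -0.001], [0.866, -0.406, 0.293], [0.265, -0.126, -0.956]], 't': [-649.59, -34.921, 391.683]}
{'time': 0.15, 'qpos': array([-1.23220441,  0.33374649,  0.03984811,  1.46608635, -0.01337996,
        1.3433336 , -0.05851626]), 'qvel': array([ 0.00065467, -0.00150598, -0.00051271, -0.00251858,  0.00237272,
        0.0003573 , -0.00155148]), 'joint_torque': array([ 3.19615719e-03, -6.56837296e+01,  1.33723475e+00, -4.04116488e+01,
       -5.95517177e-02,  4.16281284e-02,  8.18860508e-05]), 'position': array([275.40973422, 588.34005074, 221.85570717]), 'eef_rot': array([-0.88174227,  1.38614679,  0.88045997]), 'ft_force': array([-0.04561399,  0.22853072,  0.63024407]), 'torque': array([-0.03781493,  0.03732099, -0.04428736]), 'width': 87.03690031152695}
```

View pics/scene0.png

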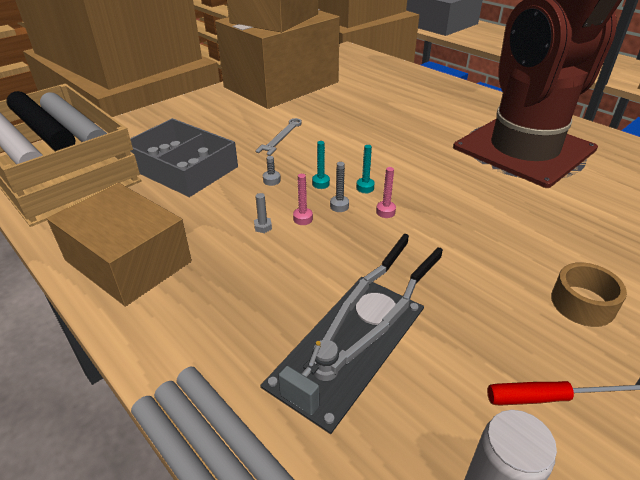

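View pics/side0.png

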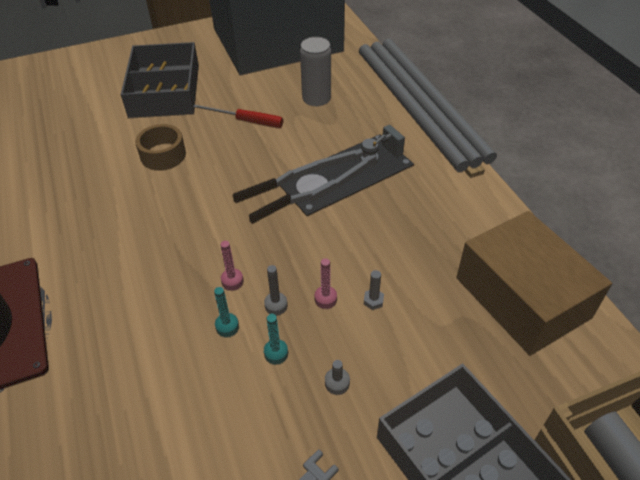

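View pics/wrist0.png

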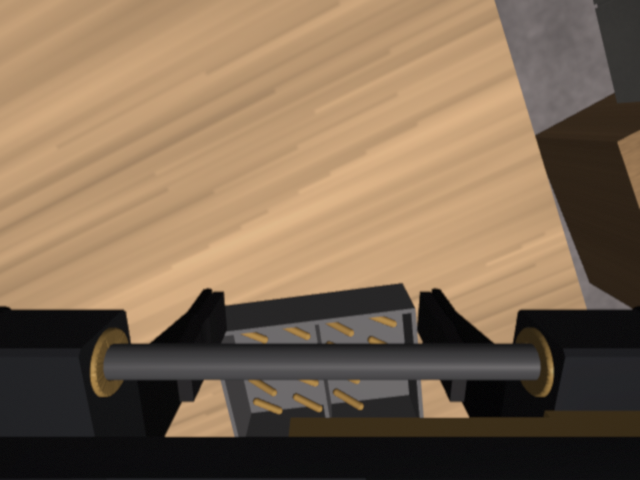

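```bash
python3 - <<'E'
import cv2
a=cv2.imread("pics/scene0.png");b=cv2.imread("pics/side0.png")
cv2.imwrite("pics/c1.png",cv2.resize(a[130:240,240:410],None,fx=4.5,fy=4.5,interpolation=2))
cv2.imwrite("pics/c2.png",cv2.resize(b[230:400,200:400],None,fx=3.5,fy=3.5,interpolation=2))
cv2.imwrite("pics/c3.png",cv2.resize(a[225:435,255:450],None,fx=2.8,fy=2.8,interpolation=2))
cv2.imwrite("pics/c4.png",cv2.resize(b[120:230,225:420],None,fx=4,fy=4,interpolation=2))
E
```

```text
(no output)
```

View pics/c1.png

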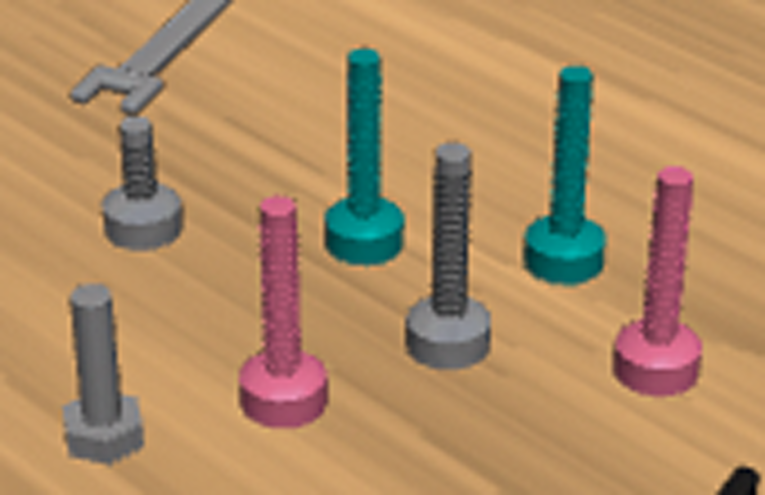

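View pics/c2.png

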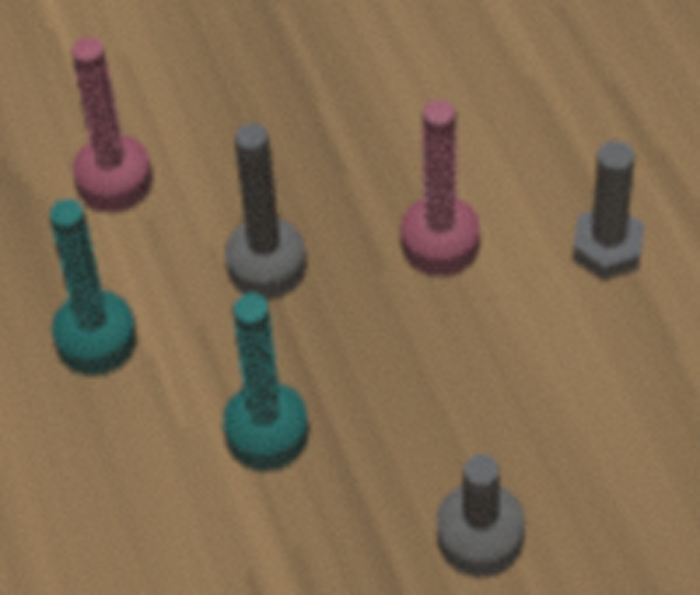

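View pics/c3.png

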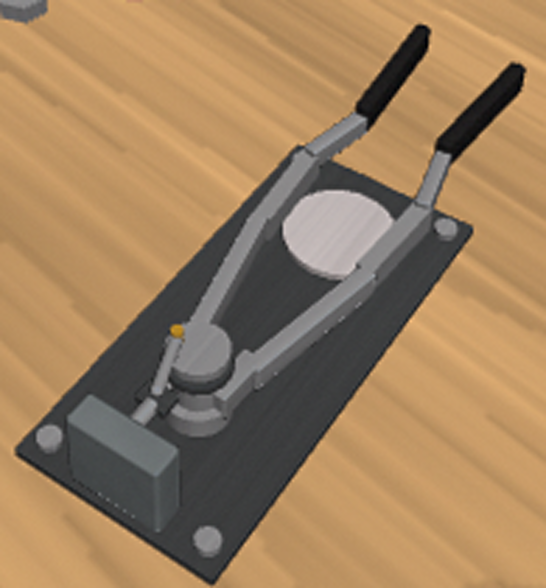

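View pics/c4.png

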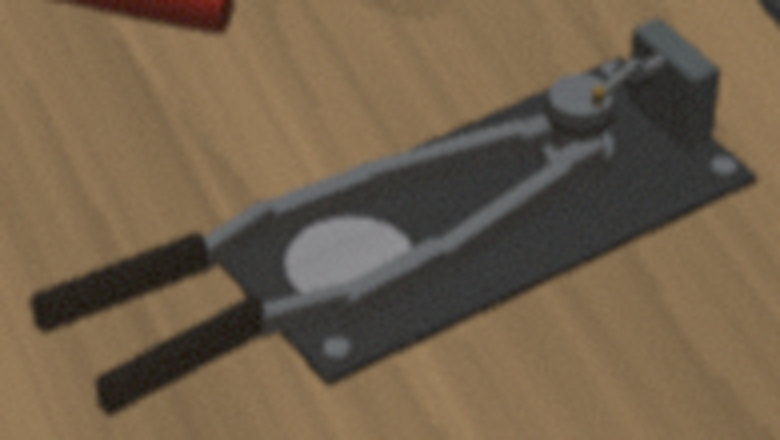

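```bash
cat > h.py <<'E'
import numpy as np
from workcell import camera_model
def ray(n,uv,m=None):
    m=m or camera_model(n); R=np.array(m["R"]);t=np.array(m["t"])
    d=R.T@np.array([(uv[0]-m["cx"])/m["fx"],(uv[1]-m["cy"])/m["fy"],1]); return -R.T@t,d/np.linalg.norm(d)
def plane(n,uv,z,m=None):
    c,d=ray(n,uv,m); return (c+d*(z-c[2])/d[2]).round(1)
def proj(n,X,m=None):
    m=m or camera_model(n); p=np.array(m["R"])@np.array(X,float)+np.array(m["t"])
    return np.array([m["fx"]*p[0]/p[2]+m["cx"],m["fy"]*p[1]/p[2]+m["cy"]]).round(1)
def tri(*obs):
    A=np.zeros((3,3));b=np.zeros(3)
    for n,uv in obs:
        c,d=ray(n,uv);P=np.eye(3)-np.outer(d,d);A+=P;b+=P@c
    return np.linalg.solve(A,b).round(1)
E
python3 - <<'E'
from h import *
s1=lambda x,y:(x/4.5+240,y/4.5+130)
d2=lambda x,y:(x/3.5+200,y/3.5+230)
s3=lambda x,y:(x/2.8+255,y/2.8+225)
d4=lambda x,y:(x/4+225,y/4+120)
def both(name,a,b,z): print(name,tri(("scene",a),("side",b)),plane("scene",a,z),plane("side",b,z))
both("tall top",s1(453,153),d2(252,135),95)
both("short top",s1(136,126),d2(482,467),55)
both("bolt top",s1(91,295),d2(616,155),70)
both("pinkL",s1(278,206),d2(439,112),95)
both("pinkR",s1(675,176),d2(89,48),95)
both("teal1",s1(364,57),d2(252,308),95)
both("teal2",s1(576,76),d2(67,212),95)
both("pad",s3(340,234),d4(349,258),10)
both("cornerA",s3(300,146),d4(215,262),7)
both("cornerB",s3(472,229),d4(330,382),7)
both("cornerC",s3(214,583),d4(755,178),7)
both("screwB",s3(446,228),d4(337,346),10)
both("screwC",s3(207,540),d4(723,165),10)
both("gripL end",s3(423,32),d4(107,380),40)
both("gripR end",s3(517,70),d4(40,302),40)
both("cap",s3(205,345),d4(580,92),50)
E
```

```text
tall top [ 458.2 -126.9   92.1] [ 461.1 -123.4   95. ] [ 458.  -129.5   95. ]
short top [ 495.2 -285.8   51.9] [ 497.8 -281.3   55. ] [ 495.  -287.8   55. ]
bolt top [ 603.1 -177.2   67.4] [ 604.7 -173.8   70. ] [ 602.6 -179.4   70. ]
pinkL [ 534.8 -145.3   92.3] [ 537.1 -141.9   95. ] [ 534.4 -147.7   95. ]
pinkR [408.3 -54.5  92.6] [410.8 -52.   95. ] [408.4 -57.1  95. ]
teal1 [ 430.2 -208.4   92. ] [ 433.2 -204.3   95. ] [ 430.4 -211.    95. ]
teal2 [ 376.1 -135.8   91.6] [ 380.4 -131.7   95. ] [ 376.2 -138.7   95. ]
pad [608.2 100.4   7.7] [610.  101.6  10. ] [607.3  98.2  10. ]
cornerA [564.3  68.7  34.9] [574.5  40.2   7. ] [549.9 122.7   7. ]
cornerB [559.4 106.1 -36.3] [554.5 145.3   7. ] [571.6  30.    7. ]
cornerC [807.  152.  -40.6] [791.8 193.7   7. ] [808.  78.   7.]
screwB [571.7 106.3 -23. ] [566.3 137.   10. ] [581.5  46.9  10. ]
screwC [793.9 146.4 -25.6] [781.6 179.   10. ] [796.4  89.4  10. ]
gripL end [474.6  43.   35.1] [478.9  46.6  40. ] [474.   37.7  40. ]
gripR end [461.7 100.8  34.4] [466.9 104.3  40. ] [461.1  94.4  40. ]
cap [733.6 125.1  48.2] [733.  126.9  50. ] [734.  121.9  50. ]
```

```bash
python3 - <<'E'
from h import *
from workcell import sensors
from scipy.spatial.transform import Rotation as R
s=sensors.sense(); M=R.from_rotvec(s["eef_rot"]).as_matrix(); print(M.round(3)); p=s["position"]
m=camera_model("wrist"); c=-np.array(m["R"]).T@np.array(m["t"]); print("cam in tool",(M.T@(c-p)).round(1))
print("jaw az",np.degrees(np.arctan2(M[1,2],M[0,2])), s["qpos"])
E
```

```text
[[-0.    -0.906  0.424]
 [-0.001  0.424  0.906]
 [-1.    -0.    -0.001]]
cam in tool [-162.1   80.8    0.4]
jaw az 64.91623740046983 [-1.23220441  0.33374649  0.03984811  1.46608635 -0.01337996  1.3433336
 -0.05851626]
```

apply_moves --pt "0.021 -0.034 0 0 0 7 0" --pt "0.042 -0.068 0 0 0 14 0" --pt "0.063 -0.102 0 0 0 21 0" --pt "0.084 -0.136 0 0 0 28 0" --pt "0.104 -0.17 0 0 0 35 0" --force 20

```text
time: 0.57
position: [379.9, 417.4, 222.3]
eef_rot: [-1.338, 1.121, 1.338]
ft_force: [1.2, 1.0, 0.2]
width: 61.5
```

apply_moves --pt "0.021 -0.034 0 0 0 1.5 0" --pt "0.042 -0.068 0 0 0 1.5 0" --pt "0.063 -0.102 0 0 0 1.5 0" --pt "0.084 -0.136 0 0 0 1.5 0" --pt "0.104 -0.17 0 0 0 1.5 0"

```text
time: 0.98
position: [483.8, 247.4, 222.6]
eef_rot: [-1.352, 1.11, 1.352]
ft_force: [0.4, -0.0, -0.6]
width: 44.1
```

apply_moves --pt "0.014 -0.039 0 0 0 0 0" --pt "0.028 -0.078 0 0 0 0 0" --pt "0.042 -0.117 0 0 0 0 0" --pt "0.056 -0.156 0 0 0 0 0" --pt "0.056 -0.156 0 0 0 0 0"

```text
time: 1.4
position: [541.2, 83.7, 222.8]
eef_rot: [-1.348, 1.117, 1.342]
ft_force: [0.4, -0.8, -0.5]
width: 43.5
```

```bash
python3 - <<'E'
from workcell import *
from workcell import sensors, snapshot, camera_model
import cv2,pickle
m=camera_model("wrist"); im=snapshot("wrist"); cv2.imwrite("pics/w1.png",im); pickle.dump(m,open("w1.pkl","wb"))
s=sensors.sense();print(s["position"],s["eef_rot"],s["qpos"])
E
```

```text
[540.1915688   88.08160707 222.59130356] [-1.34789192  1.11506675  1.34562844] [-0.56030464  0.12143164  0.34691705  1.73272309 -0.04121246  1.29470513
  1.55462138]
```

View pics/w1.png

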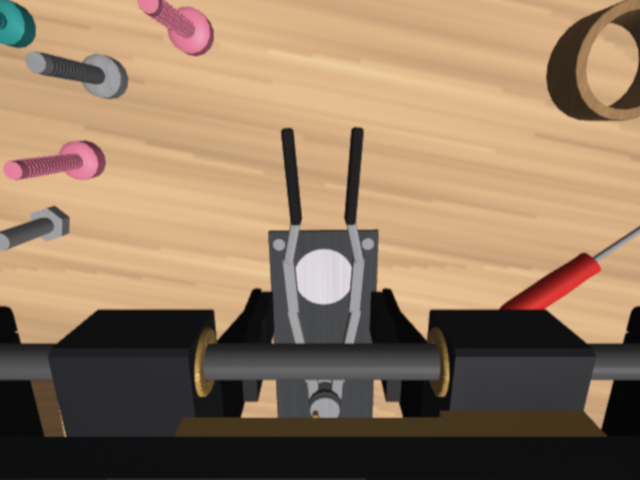

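```bash
python3 - <<'E'
from h import *
import pickle,cv2
m=pickle.load(open("w1.pkl","rb"))
print("cam",(-np.array(m["R"]).T@np.array(m["t"])).round(1))
for n,uv,z in [("pad",(324,276.5),10),("endA",(288,129),40),("endB",(357,129),40),("cap",(324,404),50),("scrA",(279,244),10),("scrB",(368,244),10),("tall top",(38,63),95),("tall disc",(107,76),14)]:
    print(n,plane("w",uv,z,m))
im=cv2.imread("pics/w1.png")
cv2.imwrite("pics/w1a.png",cv2.resize(im[115:425,240:400],None,fx=1.9*1,fy=1.9,interpolation=2))
cv2.imwrite("pics/w1b.png",cv2.resize(im[215:335,255:395],None,fx=5,fy=5,interpolation=2))
E
```

```text
cam [461.7  69.7 384.8]
pad [607.4  98.3  10. ]
endA [471.3  41.8  40. ]
endB [460.7  98.6  40. ]
cap [727.5 120.9  50. ]
scrA [581.7  48.1  10. ]
scrB [565.5 134.7  10. ]
tall top [ 458.6 -125.9   95. ]
tall disc [ 457.3 -121.8   14. ]
```

View pics/w1b.png

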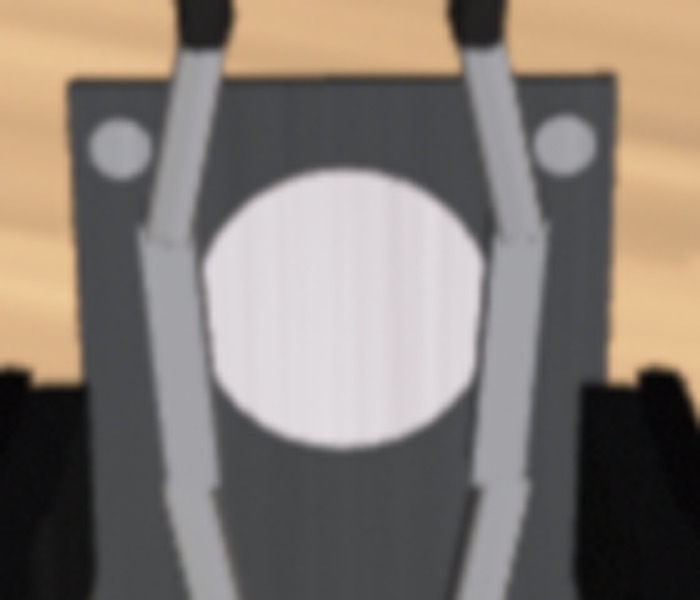

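apply_moves --pt "-0.014 -0.037 0 0 0 0 0" --pt "-0.028 -0.074 0 0 0 0 0" --pt "-0.042 -0.111 0 0 0 0 0" --pt "-0.056 -0.148 0 0 0 0 0" --pt "-0.07 -0.185 -0.01 0 0 0 0"

```text
time: 1.87
position: [469.1, -92.2, 213.8]
eef_rot: [-1.354, 1.107, 1.352]
ft_force: [2.3, -0.9, 0.8]
width: 43.5
```

apply_moves --pt "-0.01 -0.03 -0.02 0 0 0 0" --pt "-0.01 -0.03 -0.06 0 0 0 0" --pt "-0.01 -0.03 -0.08 0 0 0 0" --pt "-0.01 -0.03 -0.08 0 0 0 0" --pt "-0.01 -0.03 -0.08 0 0 0 0"

```text
time: 2.28
position: [458.7, -120.8, 132.3]
eef_rot: [-1.352, 1.111, 1.355]
ft_force: [0.3, 0.1, 0.8]
width: 43.5
```

```bash
python3 - <<'E'
from workcell import sensors, snapshot, camera_model
import cv2,pickle
from scipy.spatial.transform import Rotation as R
import numpy as np
m=camera_model("wrist"); im=snapshot("wrist"); cv2.imwrite("pics/w2.png",im); pickle.dump(m,open("w2.pkl","wb"))
s=sensors.sense();print(s["position"],s["time"]);z=R.from_rotvec(s["eef_rot"]).as_matrix();print(z.round(3),np.degrees(np.arctan2(z[1,2],z[0,2])))
print((-np.array(m["R"]).T@np.array(m["t"])).round(1))
E
```

```text
[ 459.73267059 -120.88689471  133.44921593] 2.3333
[[ 0.    -0.981 -0.196]
 [-0.    -0.196  0.981]
 [-1.    -0.    -0.   ]] 101.3220622845506
[ 379.9 -136.1  294.5]
```

View pics/w2.png

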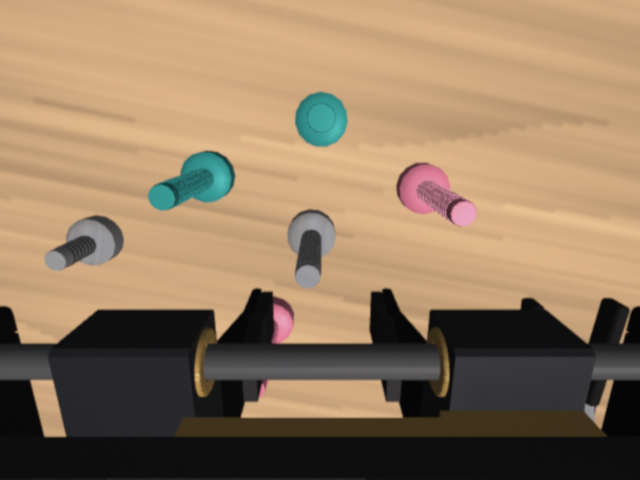

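```bash
python3 - <<'E'
from h import *
import pickle
m=pickle.load(open("w2.pkl","rb"))
print(plane("w",(308,275.5),95,m),plane("w",(311,233),16,m),proj("w",(459,-126,95),m),proj("w",(459.7,-120.9,95),m))
E
```

```text
[ 457.6 -128.    95. ] [ 455.4 -128.7   16. ] [311.1 278.5] [320.1 281.3]
```

apply_moves --pt "-0.002 -0.0065 0 0 0 0 0" --pt "-0.002 -0.0065 -0.03 0 0 0 0" --pt "-0.002 -0.0065 -0.06 0 0 0 0" --pt "-0.002 -0.0065 -0.08 0 0 0 0" --pt "-0.002 -0.0065 -0.08 0 0 0 0"

```text
time: 2.75
position: [455.7, -127.7, 50.6]
eef_rot: [-1.351, 1.112, 1.356]
ft_force: [-0.7, 0.7, 0.8]
width: 43.5
```

apply_moves --pt "0 0 0 0 0 0 0" --pt "0 0 0 0 0 0 -1" --pt "0 0 0 0 0 0 -1" --pt "0 0 0 0 0 0 -1" --pt "0 0 0 0 0 0 -1" --force 25

```text
time: 3.17
position: [457.9, -128.1, 53.6]
eef_rot: [-1.354, 1.108, 1.351]
ft_force: [0.5, -0.4, -0.0]
width: 24.0
```

apply_moves --pt "0 0 0 0 0 0 -1" --pt "0 0 0 0 0 0 -1" --pt "0 0 0 0 0 0 -1" --pt "0 0 0 0 0 0 -1" --pt "0 0 0 0 0 0 -1"

```text
time: 3.58
position: [457.4, -128.1, 52.8]
eef_rot: [-1.353, 1.109, 1.352]
ft_force: [-1.2, -1.1, 5.7]
width: 13.5
```

```bash
python3 - <<'E'
from workcell import sensors, snapshot, camera_model
import cv2
cv2.imwrite("pics/w3.png",snapshot("wrist"));a=snapshot("scene");cv2.imwrite("pics/s3.png",cv2.resize(a[60:300,200:460],None,fx=2.4,fy=2.4))
s=sensors.sense();print(s["position"],s["time"],s["width"],s["ft_force"])
E
```

```text
[ 457.42827929 -128.09861824   52.8477132 ] 3.6833 13.399880803622267 [-0.71737967  1.0380852   4.39531073]
```

View pics/w3.png

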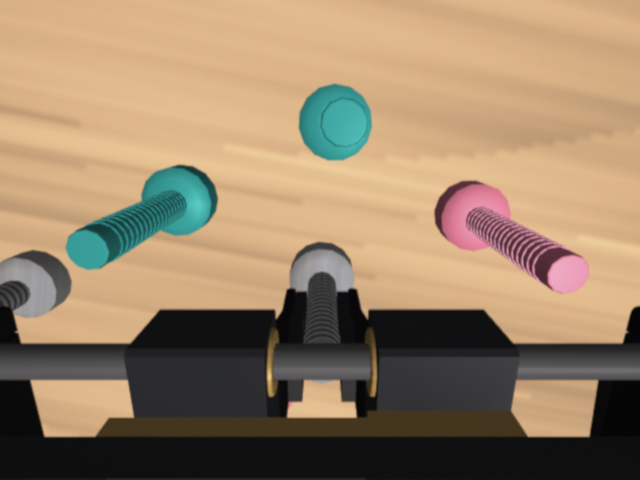

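View pics/s3.png

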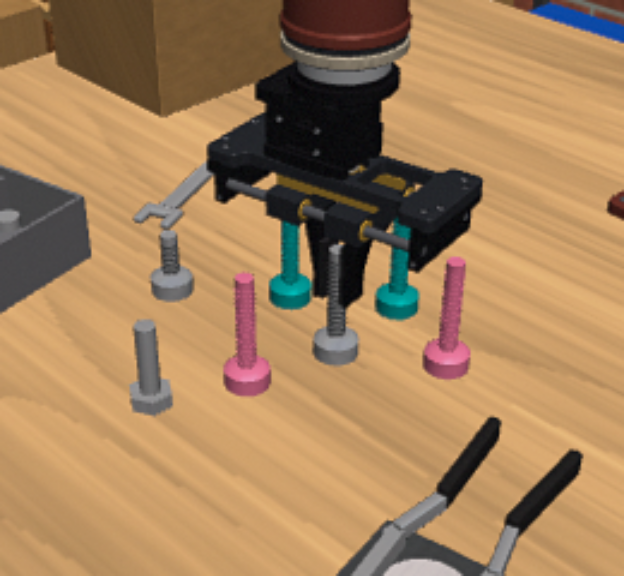

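apply_moves --pt "0 0 0.015 0 0 0 -1" --pt "0 0 0.04 0 0 0 -1" --pt "0 0 0.06 0 0 0 -1" --pt "0 0 0.06 0 0 0 -1" --pt "0 0 0.06 0 0 0 -1"

```text
time: 4.1
position: [457.5, -128.0, 112.9]
eef_rot: [-1.353, 1.108, 1.351]
ft_force: [0.2, -0.2, -1.9]
width: 13.5
```

```bash
python3 - <<'E'
from workcell import sensors, snapshot, camera_model
import cv2,pickle
m=camera_model("wrist");pickle.dump(m,open("w4.pkl","wb"))
cv2.imwrite("pics/w4.png",snapshot("wrist"));a=snapshot("scene");cv2.imwrite("pics/s4.png",cv2.resize(a[90:240,240:410],None,fx=4,fy=4));b=snapshot("side");cv2.imwrite("pics/d4.png",cv2.resize(b[180:330,200:370],None,fx=4,fy=4))
s=sensors.sense();print(s["position"],s["time"],s["width"],s["ft_force"])
E
```

```text
[ 456.2036317  -127.88403928  111.28901542] 4.25 13.276667980285634 [ 0.16939931 -0.48077122 -1.28841035]
```

View pics/w4.png

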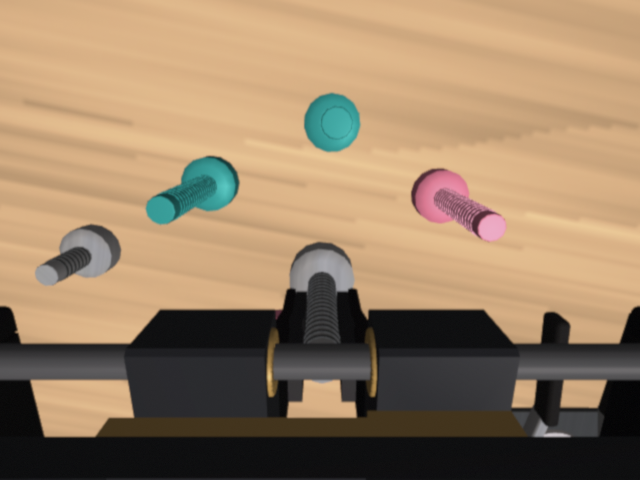

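View pics/s4.png

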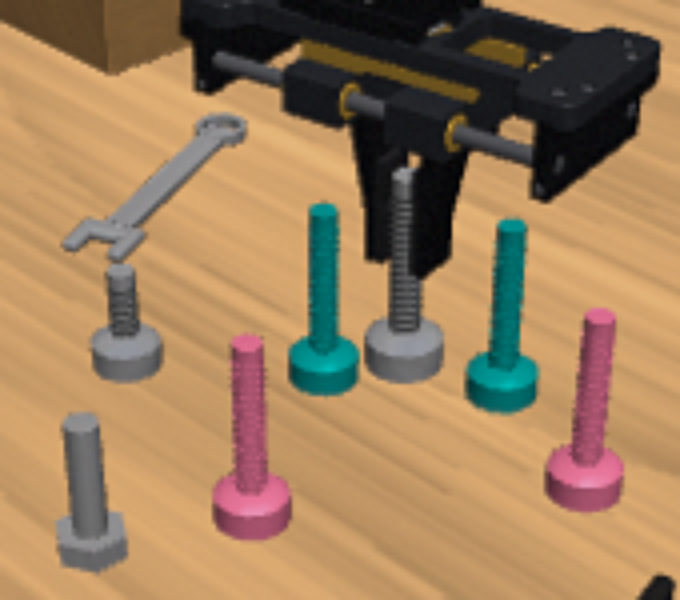

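View pics/d4.png

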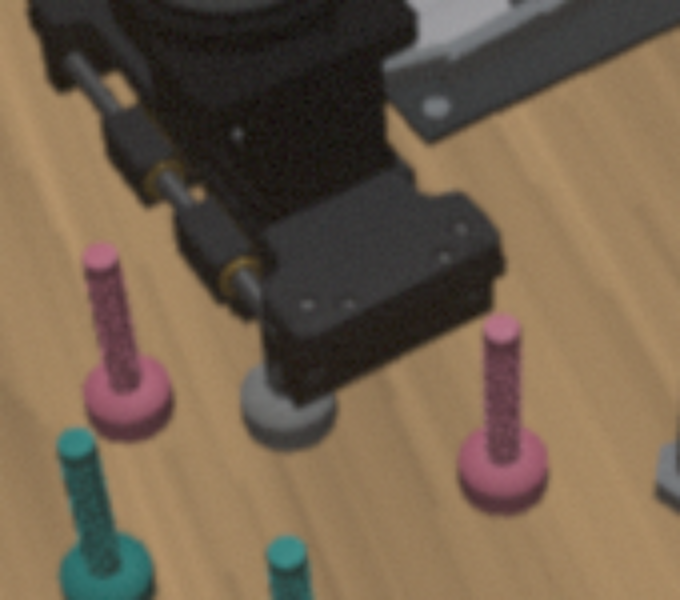

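```bash
python3 - <<'E'
from h import *
import pickle
m=pickle.load(open("w4.pkl","rb"))
p=np.array([456.8,-128,112.]) ; a=np.radians(101.3); j=np.array([np.cos(a),np.sin(a),0]); f=np.array([np.sin(a),-np.cos(a),0])
th=np.linspace(0,2*np.pi,200)
print((-np.array(m["R"]).T@np.array(m["t"])-p).round(1))
for d in (-4,-2,0,2,4,6):
    c=p+f*d-np.array([0,0,53.])
    pts=np.array([proj("w",c+18*(np.cos(t)*j+np.sin(t)*f)+np.array([0,0,z]),m) for t in th for z in (0,14)])
    print(d,pts.min(0),pts.max(0))
E
```

```text
[-78.6 -15.4 162.8]
-4 [287.9 230.9] [354.  299.8]
-2 [288.  234.3] [353.9 303.1]
0 [288.1 237.7] [353.9 306.4]
2 [288.1 241.1] [353.8 309.6]
4 [288.2 244.5] [353.7 312.8]
6 [288.3 247.8] [353.6 316. ]
```

apply_moves --pt "0.021 0.032 0 0 0 0 -1" --pt "0.042 0.064 0 0 0 0 -1" --pt "0.063 0.096 0 0 0 0 -1" --pt "0.084 0.128 0 0 0 0 -1" --pt "0.105 0.16 0 0 0 0 -1"

```text
time: 4.67
position: [562.1, 33.6, 111.0]
eef_rot: [-1.351, 1.112, 1.354]
ft_force: [1.0, -0.8, -1.3]
width: 13.3
```

apply_moves --pt "0.021 0.032 0 0 0 0 -1" --pt "0.0435 0.0663 0 0 0 -0.5 -1" --pt "0.0435 0.0663 -0.02 0 0 -0.5 -1" --pt "0.0435 0.0663 -0.02 0 0 -0.5 -1" --pt "0.0435 0.0663 -0.02 0 0 -0.5 -1"

```text
time: 5.08
position: [604.0, 97.7, 90.1]
eef_rot: [-1.345, 1.119, 1.349]
ft_force: [-0.3, -1.3, -1.7]
width: 13.3
```

```bash
python3 - <<'E'
from workcell import sensors, snapshot, camera_model
import cv2,pickle
s=sensors.sense();print(s["position"],s["time"])
m=camera_model("wrist");pickle.dump(m,open("w5.pkl","wb"))
cv2.imwrite("pics/w5.png",snapshot("wrist"));a=snapshot("scene");cv2.imwrite("pics/s5.png",cv2.resize(a[200:400,280:450],None,fx=3,fy=3,interpolation=2));b=snapshot("side");cv2.imwrite("pics/d5.png",cv2.resize(b[100:230,225:420],None,fx=4,fy=4,interpolation=2))
s=sensors.sense();print(s["position"],s["time"],s["width"],s["ft_force"])
E
```

```text
[604.01527664  97.65005863  90.13721316] 5.0833
[605.58805668  96.76828511  92.94144646] 5.2333 13.11538723850292 [-0.47746829  0.40421339 -1.93966892]
```

View pics/w5.png

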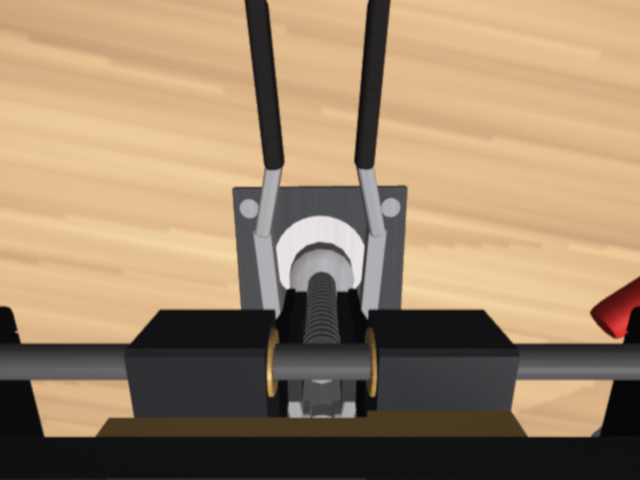

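View pics/s5.png

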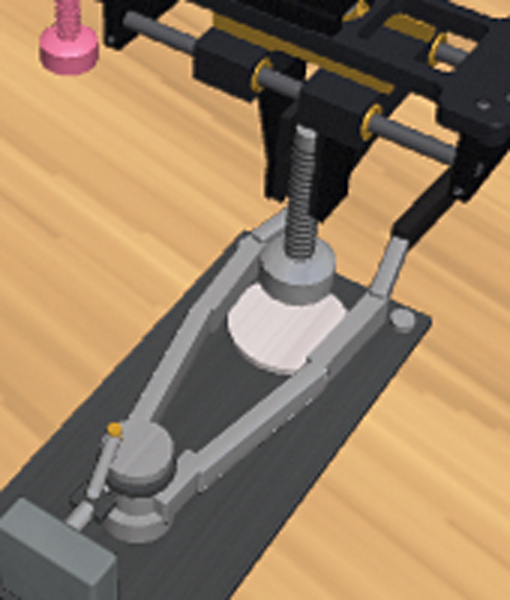

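View pics/d5.png

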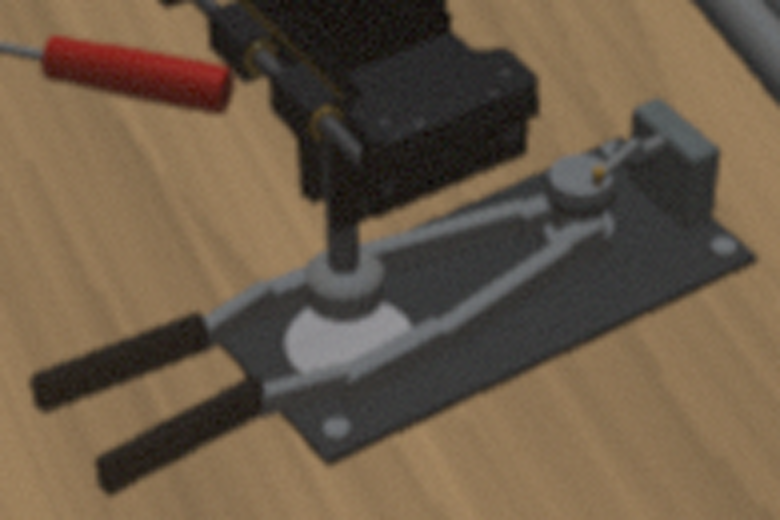

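```bash
python3 - <<'E'
from h import *
import pickle
m=pickle.load(open("w5.pkl","rb"))
C=-np.array(m["R"]).T@np.array(m["t"]); a=np.radians(10.8); f=np.array([np.cos(a),np.sin(a),0]); j=np.array([-f[1],f[0],0])
e=plane("w",(320.5,215.5),10,m); print("pad",e+30*f)
tcp=C+78.9*f  ; print("cam",C,"tcp est",C+np.array([78.6,15.4,-162.8]))
b=C[2]-162.8-53
e=plane("w",(321.5,242),b+14,m); print("foot",e+18*f,b)
# scene/side: foot bottom, using stud top pixel
s=(305/3+280,131/3+200); print("top scene",plane("scene",s,b+95))
# disc centre at top-of-rim: scene (295,262)
E
```

```text
pad [607.86861752  98.12143944  10.        ]
cam [525.522919    83.36372926 252.59250904] tcp est [604.122919    98.76372926  89.79250904]
foot [601.18117051  97.47286366  50.8       ] 36.79250904432203
top scene [608.8  98.4 131.8]
```

apply_moves --pt "0.001 0 -0.01 0 0 0 -1" --pt "0.001 0 -0.02 0 0 0 -1" --pt "0.001 0 -0.026 0 0 0 -1" --pt "0.001 0 -0.029 0 0 0 -1" --pt "0.001 0 -0.029 0 0 0 -1"

```text
time: 5.65
position: [606.4, 97.9, 63.2]
eef_rot: [-1.346, 1.115, 1.346]
ft_force: [-0.9, -0.4, -1.3]
width: 13.4
```

apply_moves --pt "0 0 0 0 0 0 -1" --pt "0 0 0 0 0 0 -1" --pt "0 0 -0.0005 0 0 0 -1"

```text
time: 5.9
position: [606.6, 98.2, 63.0]
eef_rot: [-1.346, 1.115, 1.346]
ft_force: [-0.2, -0.3, -1.5]
width: 13.2
```

```bash
python3 - <<'E'
from workcell import sensors, snapshot, camera_model
import cv2,pickle
s=sensors.sense();print(s["position"],s["time"])
m=camera_model("wrist");pickle.dump(m,open("w6.pkl","wb"))
w=snapshot("wrist");cv2.imwrite("pics/w6.png",cv2.resize(w[180:330,220:420],None,fx=4,fy=4,interpolation=2));a=snapshot("scene");cv2.imwrite("pics/s6.png",cv2.resize(a[200:400,280:450],None,fx=3,fy=3,interpolation=2));b=snapshot("side");cv2.imwrite("pics/d6.png",cv2.resize(b[100:230,225:420],None,fx=4,fy=4,interpolation=2))
s=sensors.sense();print(s["position"],s["time"],s["width"],s["ft_force"])
E
```

```text
[606.63067762  98.23739789  62.97155851] 5.9
[606.58918851  98.2764974   62.98319601] 6.05 13.043826059928666 [ 0.034705    0.82329992 -1.75660142]
```

View pics/w6.png

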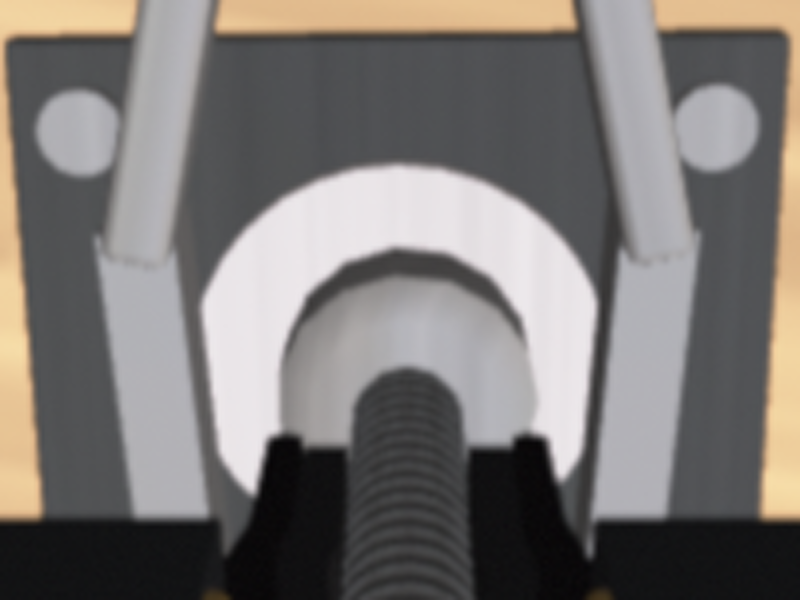

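View pics/s6.png

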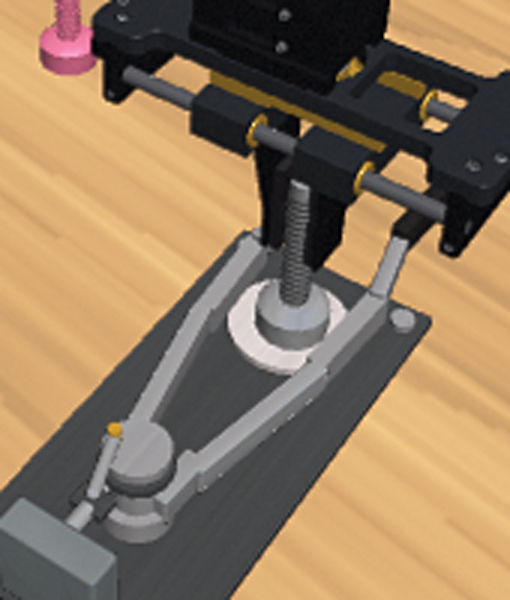

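View pics/d6.png

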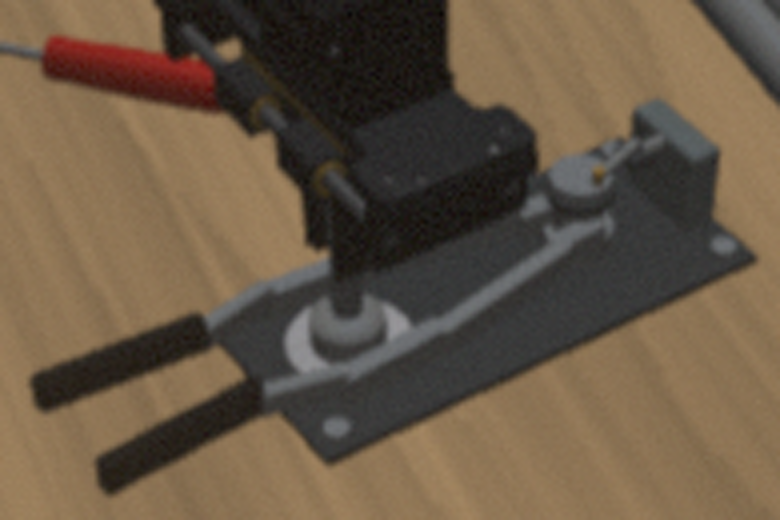

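```bash
python3 - <<'E'
from h import *
import pickle
m=pickle.load(open("w6.pkl","rb"))
P=lambda x,y,z:plane("w",(220+x/4,180+y/4),z,m)
a=P(402,163,10);b=P(402,248,10);print(a,b,np.linalg.norm(b-a))
# lateral at widest visible rows
print(P(202,300,10),P(598,300,10),P(281,390,20),P(537,390,20))
E
```

```text
[578.2  92.7  10. ] [590.4  95.   10. ] 12.414910390333002
[603.3  68.3  10. ] [592.8 124.   10. ] [610.8  81.8  20. ] [604.2 116.7  20. ]
```

apply_moves --pt "0 -0.001 0 0 0 0 -1" --pt "0 -0.001 -0.0005 0 0 0 -1" --pt "0 -0.001 -0.001 0 0 0 -1" --pt "0 -0.001 -0.001 0 0 0 -1"

```text
time: 6.38
position: [606.9, 97.2, 62.9]
eef_rot: [-1.346, 1.114, 1.346]
ft_force: [-3.9, -0.7, 7.1]
width: 13.1
```

apply_moves --pt "0 0 0 0 0 0 -0.5" --pt "0 0 0 0 0 0 -0.3" --pt "0 0 0 0 0 0 0" --pt "0 0 0 0 0 0 0" --pt "0 0 0 0 0 0 0"

```text
time: 6.8
position: [606.6, 97.2, 61.9]
eef_rot: [-1.346, 1.115, 1.346]
ft_force: [-0.4, -0.5, -0.3]
width: 38.1
```

apply_moves --pt "0 0 0.025 0 0 0 0" --pt "0 0 0.055 0 0 0 0" --pt "0 0 0.085 0 0 0 0" --pt "0 0 0.1 0 0 0 0.5" --pt "0 0 0.1 0 0 0 1"

```text
time: 7.22
position: [608.8, 97.5, 166.3]
eef_rot: [-1.348, 1.109, 1.342]
ft_force: [0.8, 0.5, 1.0]
width: 50.4
```

```bash
python3 - <<'E'
from workcell import sensors, snapshot, camera_model
import cv2,pickle
s=sensors.sense();print(s["position"],s["time"])
m=camera_model("wrist");pickle.dump(m,open("w7.pkl","wb"))
w=snapshot("wrist");cv2.imwrite("pics/w7.png",w);a=snapshot("scene");cv2.imwrite("pics/s7.png",cv2.resize(a[200:400,280:450],None,fx=3,fy=3,interpolation=2))
s=sensors.sense();print(s["position"],s["time"],s["width"],s["ft_force"])
E
```

```text
[608.8274618   97.48536677 166.28789497] 7.2167
[606.8212415   97.3615944  162.24512295] 7.3167 57.40238984952324 [-0.31514389 -0.06461953 -0.34941022]
```

View pics/w7.png

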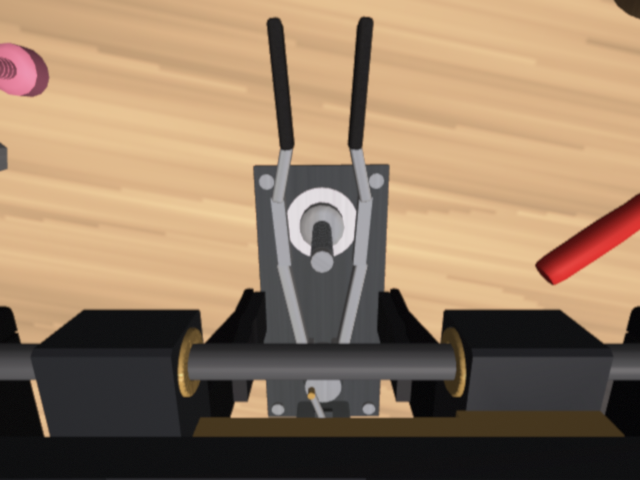

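View pics/s7.png

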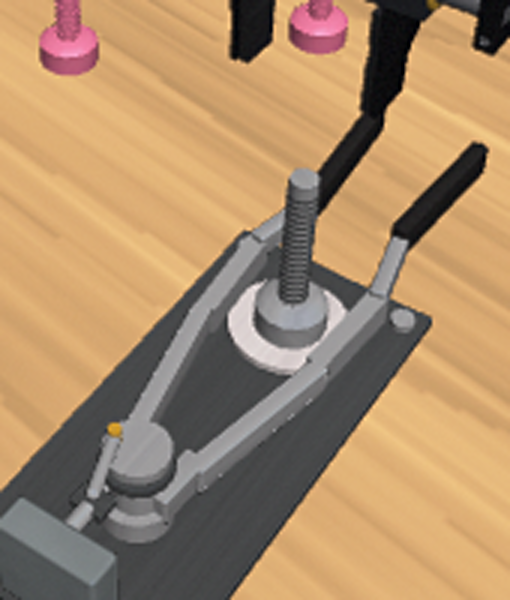

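apply_moves --pt "-0.036 -0.007 0 0 0 0 1" --pt "-0.07 -0.013 0 0 0 0 1" --pt "-0.102 -0.019 0 0 0 0 1" --pt "-0.102 -0.019 -0.03 0 0 0 1" --pt "-0.102 -0.019 -0.06 0 0 0 1"

```text
time: 7.73
position: [503.9, 78.5, 102.2]
eef_rot: [-1.346, 1.111, 1.345]
ft_force: [0.5, -0.1, -1.1]
width: 84.9
```

apply_moves --pt "0 0 0 0 0 0 1" --pt "0 0 0 0 0 0 1" --pt "0 0 0 0 0 0 1" --pt "0 0 0 0 0 0 1"

```text
time: 8.07
position: [505.7, 78.3, 103.2]
eef_rot: [-1.347, 1.114, 1.345]
ft_force: [0.4, -0.3, 0.7]
width: 86.8
```

```bash
python3 - <<'E'
from workcell import sensors, snapshot, camera_model
import cv2,pickle
s=sensors.sense();print(s["position"],s["time"])
m=camera_model("wrist");pickle.dump(m,open("w8.pkl","wb"))
w=snapshot("wrist");cv2.imwrite("pics/w8.png",w);a=snapshot("scene");cv2.imwrite("pics/s8.png",cv2.resize(a[150:400,280:480],None,fx=2.4,fy=2.4,interpolation=2))
b=snapshot("side");cv2.imwrite("pics/d8.png",cv2.resize(b[70:230,205:420],None,fx=3.5,fy=3.5,interpolation=2))
s=sensors.sense();print(s["position"],s["time"],s["width"],s["ft_force"])
E
```

```text
[505.65492159  78.3463186  103.16040498] 8.0667
[505.40792756  78.37387658 102.9552077 ] 8.2167 86.85106197859062 [-0.36799683  0.26294215  0.40686197]
```

View pics/w8.png

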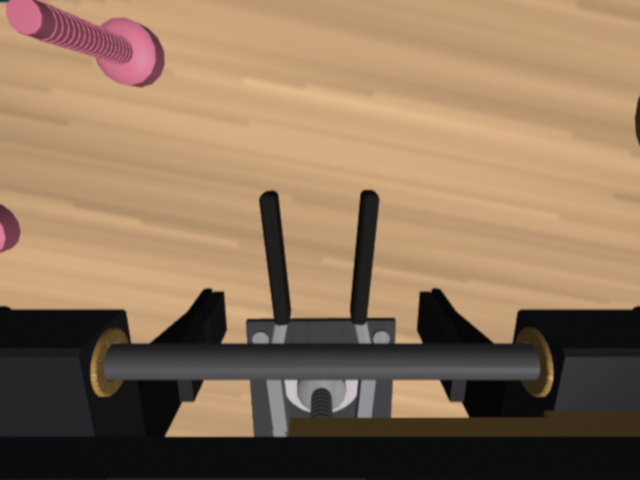

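View pics/s8.png

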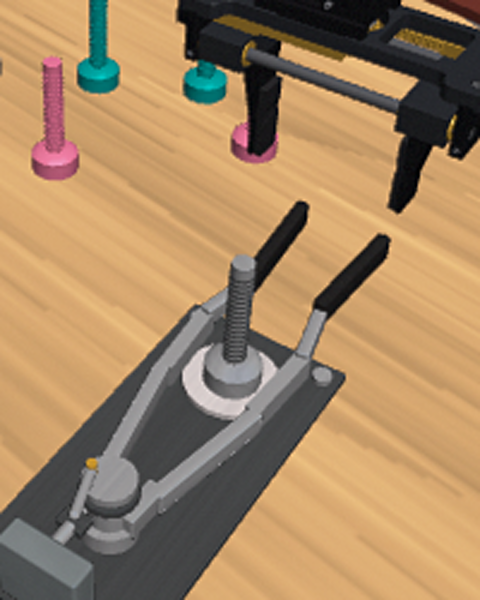

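View pics/d8.png

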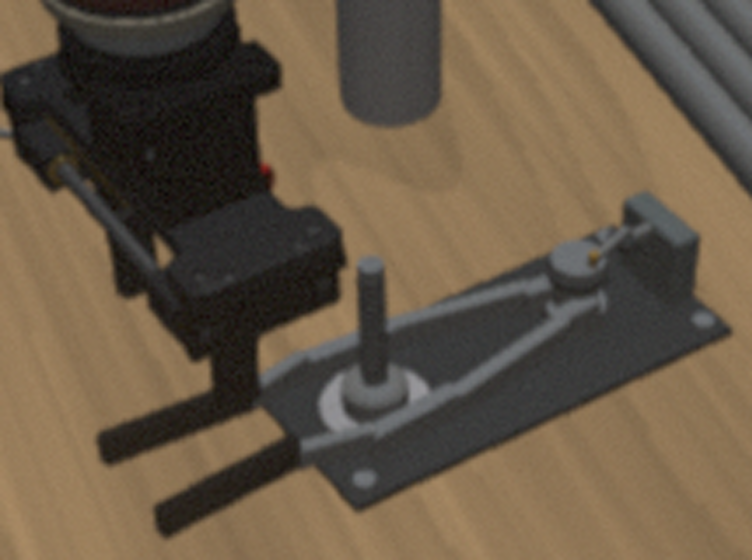

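apply_moves --pt "0 0 -0.03 0 0 0 1" --pt "0 0 -0.06 0 0 0 1" --pt "0 0 -0.08 0 0 0 1" --pt "0 0 -0.091 0 0 0 1" --pt "0 0 -0.091 0 0 0 1"

```text
time: 8.63
position: [503.4, 77.9, 9.4]
eef_rot: [-1.346, 1.118, 1.348]
ft_force: [-0.3, 0.1, 0.5]
width: 87.1
```

apply_moves --pt "0 0 0 0 0 0 0.6" --pt "0 0 0 0 0 0 0.5" --pt "0 0 0 0 0 0 0.5" --pt "0 0 0 0 0 0 0.5" --pt "0 0 0 0 0 0 0.5" --force 15

```text
time: 9.05
position: [505.7, 77.7, 12.1]
eef_rot: [-1.347, 1.113, 1.344]
ft_force: [1.2, -3.8, 3.3]
width: 67.4
```

```bash
python3 - <<'E'
from workcell import sensors, snapshot, camera_model
import cv2,pickle
w=snapshot("wrist");cv2.imwrite("pics/w9.png",w)
s=sensors.sense();print(s["position"],s["time"],s["width"],s["ft_force"])
E
```

```text
[505.76093262  77.34409657  12.03200825] 9.1 66.4472205554525 [ 2.18784102 -6.22175876  4.03989137]
```

View pics/w9.png

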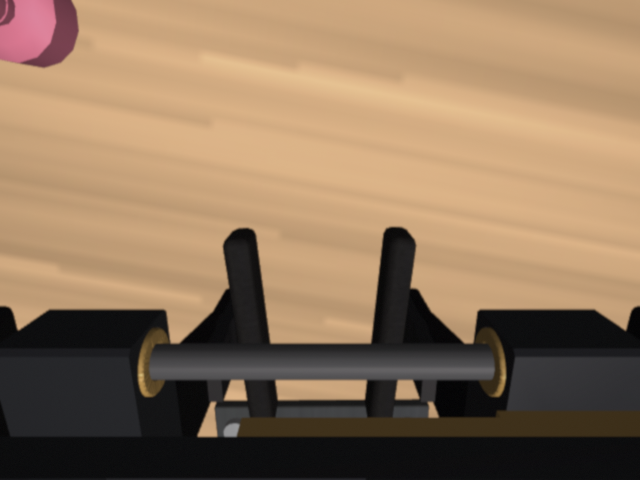

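apply_moves --pt "0 -0.001 0 0 0 0 0.45" --pt "0 -0.001 0 0 0 0 0.4" --pt "0 -0.001 0 0 0 0 0.35" --pt "0 -0.001 0 0 0 0 0.3" --pt "0 -0.001 0 0 0 0 0.25" --force 20

```text
time: 9.52
position: [505.2, 76.9, 11.9]
eef_rot: [-1.346, 1.114, 1.345]
ft_force: [-0.3, -3.4, 9.1]
width: 56.6
```

apply_moves --pt "0 0 0 0 0 0 0.2" --pt "0 0 0 0 0 0 0.15" --pt "0 0 0 0 0 0 0.1" --pt "0 0 0 0 0 0 0.05" --pt "0 0 0 0 0 0 0"

```text
time: 9.93
position: [504.8, 76.8, 11.7]
eef_rot: [-1.346, 1.115, 1.346]
ft_force: [-2.2, -3.2, 7.2]
width: 45.6
```

apply_moves --pt "0 0 0 0 0 0 -0.05" --pt "0 0 0 0 0 0 -0.1" --pt "0 0 0 0 0 0 -0.15" --pt "0 0 0 0 0 0 -0.2" --pt "0 0 0 0 0 0 -0.25"

```text
time: 10.35
position: [504.4, 77.7, 10.9]
eef_rot: [-1.346, 1.114, 1.347]
ft_force: [-0.2, 0.7, 0.0]
width: 34.7
```

apply_moves --pt "0 0 0 0 0 0 -0.3" --pt "0 0 0 0 0 0 -0.4" --pt "0 0 0 0 0 0 -0.4" --pt "0 0 0 0 0 0 -0.4"

```text
time: 10.68
position: [504.5, 76.9, 10.9]
eef_rot: [-1.346, 1.115, 1.346]
ft_force: [0.2, -3.6, -1.1]
width: 29.4
```

```bash
python3 - <<'E'
from workcell import sensors, snapshot, camera_model
import cv2,pickle
w=snapshot("wrist");cv2.imwrite("pics/w10.png",w);a=snapshot("scene");cv2.imwrite("pics/s10.png",cv2.resize(a[150:400,280:480],None,fx=2.4,fy=2.4,interpolation=2))
s=sensors.sense();print(s["position"],s["time"],s["width"],s["ft_force"])
E
```

```text
[504.47392815  76.81262947  10.8872033 ] 10.7833 29.731043121404124 [ 1.03563398 -3.45208085 -1.7019688 ]
```

View pics/s10.png

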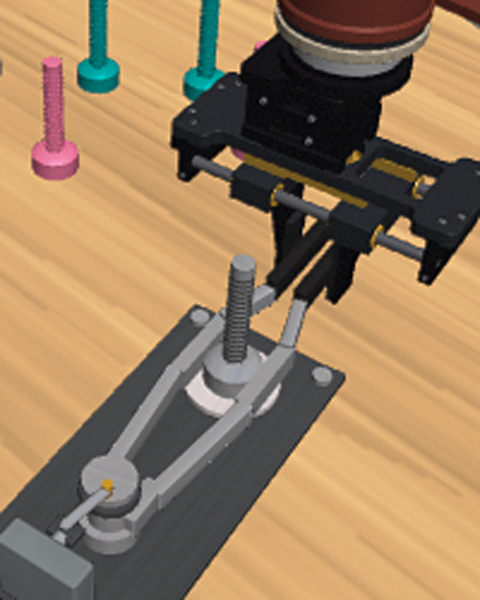

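View pics/w10.png

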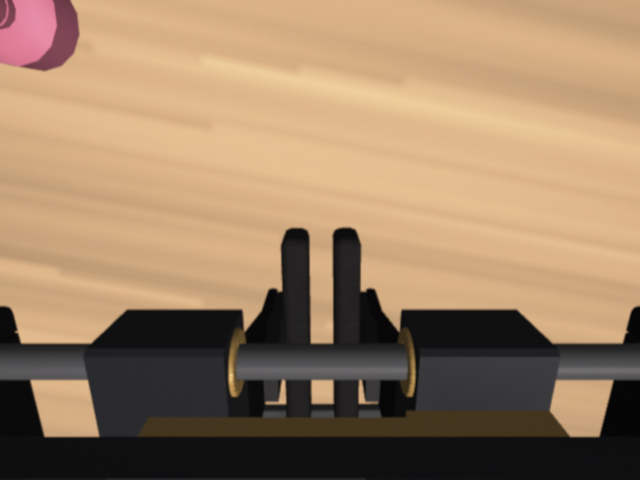

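apply_moves --pt "0 0 0 0 0 0 0.2" --pt "0 0 0 0 0 0 0.5" --pt "0 0 0 0 0 0 0.5" --pt "0 0 0 0 0 0 0.5" --pt "0 0 0 0 0 0 0.5"

```text
time: 11.2
position: [504.7, 77.7, 11.1]
eef_rot: [-1.346, 1.114, 1.346]
ft_force: [0.3, 0.2, -0.0]
width: 54.9
```

apply_moves --pt "0 0 0.01 0 0 0 0.5" --pt "0 0 0.035 0 0 0 0.5" --pt "-0.01 0 0.07 0 0 0 0.5" --pt "-0.02 0 0.11 0 0 0 0.5" --pt "-0.03 0 0.15 0 0 0 0.5"

```text
time: 11.62
position: [473.8, 76.7, 163.1]
eef_rot: [-1.346, 1.116, 1.346]
ft_force: [1.9, 0.5, -0.5]
width: 65.2
```

apply_moves --pt "0 0 0.02 0 0 0 0.5" --pt "0 0 0.04 0 0 0 0.5" --pt "0 0 0.04 0 0 0 0.5" --pt "0 0 0.04 0 0 0 0.5" --pt "0 0 0.04 0 0 0 0.5"

```text
time: 12.03
position: [474.3, 77.1, 200.8]
eef_rot: [-1.346, 1.115, 1.346]
ft_force: [0.0, -0.4, -0.5]
width: 65.2
```

```bash
python3 - <<'E'
from workcell import sensors, snapshot, camera_model
import cv2,pickle
m=camera_model("wrist");pickle.dump(m,open("w11.pkl","wb"))
w=snapshot("wrist");cv2.imwrite("pics/w11.png",w);a=snapshot("scene");cv2.imwrite("pics/s11.png",a);b=snapshot("side");cv2.imwrite("pics/d11.png",b)
s=sensors.sense();print(s["position"],s["time"],s["width"],s["ft_force"])
E
```

```text
[474.0630601   77.00826939 200.04936424] 12.1833 65.12094193658383 [ 0.33639924 -0.13745536 -0.65925548]
```

View pics/s11.png

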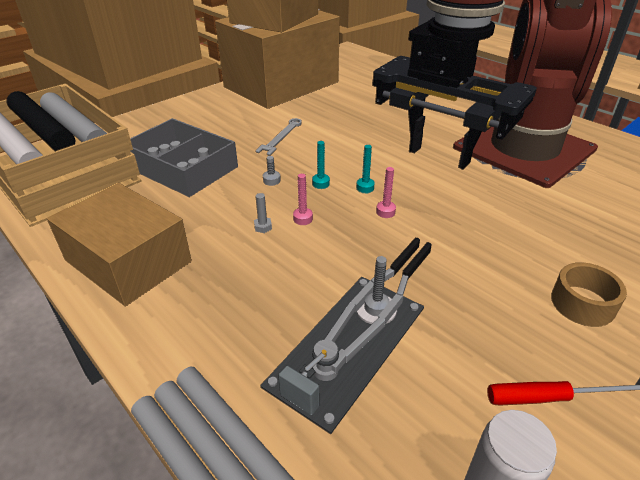

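View pics/w11.png

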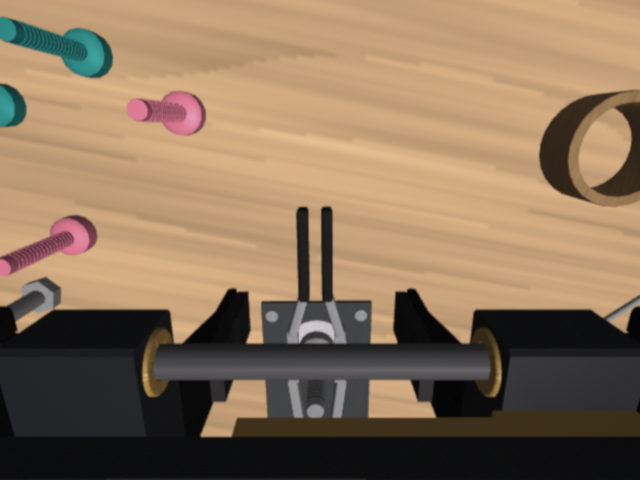

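View pics/d11.png

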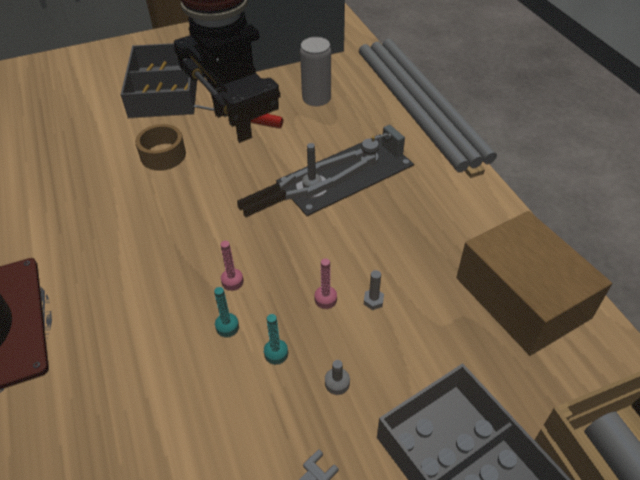

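```bash
python3 - <<'E'
import cv2,pickle
from h import *
a=cv2.imread("pics/s11.png");cv2.imwrite("pics/s11c.png",cv2.resize(a[225:385,290:440],None,fx=3.7,fy=3.7,interpolation=2))
m=pickle.load(open("w11.pkl","rb"))
for u in (297,308.5,321.5,333): print(plane("w",(u,230),40,m))
E
```

```text
[482.9  58.2  40. ]
[481.1  67.7  40. ]
[479.   78.5  40. ]
[477.2  88.   40. ]
```

View pics/s11c.png

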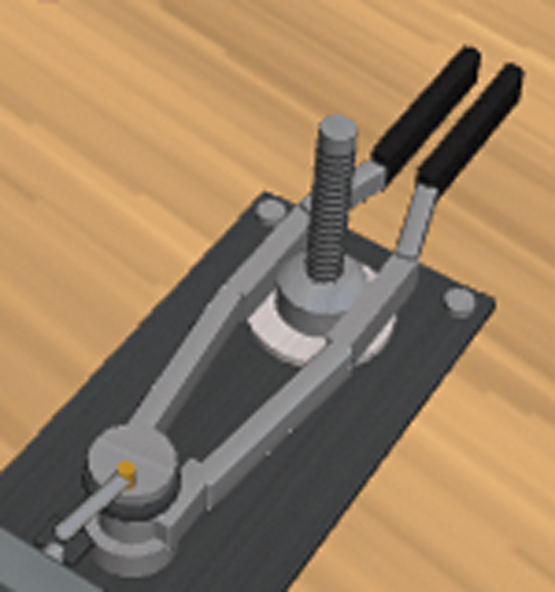

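```bash
python3 - <<'E'
from workcell import manip
print(manip.job_done())
E
```

```text
the job is handed in; nothing more can be done
None
```

I stood the tall plain-steel foot (scene pixel 340,187) upright in the middle of the clamp pad and let go. I then squeezed the two grips at clamp x ≈ -105 mm until they shut, released them, and raised the gripper clear. The job was handed in at about 12 s.

- **Placing:** the wrist image before release showed the foot centred to about 0.5 mm lengthwise. It was about 1.3 mm off sideways, and I moved it back 1 mm before letting go.
- **Clamp:** after I let go the handles stayed shut, about 30 mm over the grips. That is nearer the 31 mm given for fully shut than the slightly wider gap I expected when locked on a foot, but pixel measurement is only good to a millimetre or two. In the enlarged view the jaws sit against the foot and it stands upright between them.
- **Resistance:** the force readings fell away as the grips closed past about 45 mm, which fits the peak giving way. I did not measure the peak itself.
- **Other objects:** the short foot, the bolt and the coloured look-alikes all look unmoved. No contact force on the arm went above about 10 N in the readings I took.
- **Calibration:** single-camera positions from the scene and side cameras differed by up to about 7 mm, so I used the wrist camera for the final alignment.

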